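Bin the spent cell with the pedal

TASK

Put the spent battery cell into the small pedal bin. Press the pedal down with closed fingers until you feel it bear firmly on its stop, without forcing it, and let go, so that the lid stands open by itself; put the cell in; then take hold of the pedal and ease it back up until the lid is shut, so that it comes down without slamming. Work the lid by the pedal alone, and leave everything else on the shelf where it is.

Things in the scene. Friction and masses are not known exactly. Their poses are not given: they have to be found in the camera images.
- bin: small tabletop pedal bin of brushed steel, fixed to the shelf: upright cylinder 120 mm across, 165 mm high to the rim, walls 4 mm, inner floor at 39 mm. Origin on its axis at shelf level, z up, x towards the lid's hinge at the back: the pedal sticks out at the front, to its -x. Shut, it is 180 mm high; the open lid stands upright at the back, up to 295 mm high
- bin_mouth (a point): centre of the bin's round mouth (112 mm clear opening) in the plane of the rim, 165 mm above the shelf; axes as the bin's
- pedal_toe (a point): centre of the pedal's toe plate: steel, 34 mm long, 36 mm wide (along the bin's y), 7 mm thick, clear on all sides, on the bin's centre line 114 to 118 mm in front of its axis (its wall is at 60). At rest it slopes 0.06 to 0.33 rad up to the toe, its centre 33 to 54 mm high; pressed right down it slopes 0.07 to 0.24 the other way, its centre 9 to 23 mm high (where, cannot be told beforehand)
- pedal_pivot (a point): the pedal's hinge: a level axis along the bin's y, inside the bin 38 mm in front of its axis, 28 mm above the shelf; the toe plate's centre goes round it at 80 mm. The pedal is worn and stiffly loose on its shaft: 8 mm of its travel at the toe is free play, and at rest it stands anywhere in that play; once that is taken up, 24 mm more at the toe (0.30 rad) opens the lid, 5.2 rad per rad
- lid (a joint): opening of the lid, rad: 0 shut, 1.56 fully open on its stop. Opening takes 4 to 9 N on the toe, least near the end; the linkage stands 25 N, so press with shut fingers until the stop bears on them with 8 to 15 N. Over centre at about 1.48: past that it rests open with the pedal let go, short of that it falls shut. From open, 2 to 3 N of lift at the toe draws it back; then its weight drives the pedal up: pinch and hold the pedal to lower it
- cell_mid (a point): middle (half-way up) of the spent battery cell: a plain cylinder with black jacket and bright ends, 17 mm across, 34.5 mm high, 17 g, standing upright on the shelf; the slimmest of the small round things there
- battery_cap: bystander: low aluminium screw cap of the laser collimator, 30 mm across and 12 mm high, lying flat; origin at the centre of its underside
- sight_cap: bystander: black plastic sight cap standing on its 42 mm flange, 32 mm high, its upper 22 mm is a 32 mm plug; origin at the centre of its underside
- collimator: bystander: laser collimator lying on its side, 130 mm long along its x, 32 mm thick, aluminium and dark steel; origin under its middle
- eyepiece: bystander: eyepiece standing on its 32 mm steel barrel, 45 mm across at the top, 74 mm high; origin at the centre of its underside
- mirror_holder: bystander: silver diagonal mirror holder, a 50 mm square foot with a post and a tilted 48 mm mirror, 65 mm high; origin at the centre of its underside

How it is judged:
By the outcome, as a careful person would: the job done as asked, in the order asked, and still so for the second after the job is handed in, with the robot touching nothing.
It also fails if it takes over 72 s, if anything falls off the work surface, if the arm or the gripper's body presses on something with over 40 N, if the wrist force passes 120 N, or if a joint passes its speed limit or range.

ROBOT

A 6-joint arm with a two-finger parallel gripper is mounted at the origin on the work surface. World frame = base frame: x ahead of the robot, y to its left, z up, the work surface at z = 0. Lengths are in m, angles in rad, forces in N, time in s.
With the tool pointing down it reaches from about 0.35 to 0.85 m from the base axis. Payload 8.1 kg.
Tool frame: the origin (TCP) lies between the finger pads; the fingertips stand 11 mm ahead of it and the grasp point (between the pads) lies 8 mm behind it (tips_ahead is the z of the fingertips in the tool frame, in m); z points along the fingers, y is the line along which they close (so a half turn about z gives the same grasp; the last joint's range is limited). The gripper opens to 93 mm and grips with 3 to 60 N. Pads are 15 mm wide; open, the fingers measure 128 mm over their backs; the gripper's body (75 mm by 188 mm) begins 65 mm behind the grasp point.
Start: joints at [1.038, 0.13, 1.488, -0, 1.523, -0.085], TCP at [0.26, 0.541, 0.23] pointing down, gripper open.
Joint ranges: [-2.96, 2.96], [-0.89, 2.26], [0.02, 2.5], [-1.34, 4.48], [0, 2.73], [-2.66, 2.66]. Speed limits (rad/s): [2.39, 2.39, 2.79, 3.14, 3.14, 3.14].

INTERFACE

Orientations are given as a rotation vector (axis times angle).
In Python, from plant import read_state, read_camera, close_job, tips_ahead gives the robot as it stands. The module is installed in compiled form; this text tells all that it offers.
- The arm moves only by the tool move_arm, never from a script. Its argument "plan" is a list of rows, each a list of 7 numbers: the turn, a rotation vector about the tool's x, y, z in units of 6 degrees (1.0 is 6 degrees), then the shift along the tool's x, y, z in units of 25 mm (1.0 is 25 mm), then the finger opening in mm, from 0 to 93. A call has exactly 10 rows; each row shifts and turns the commanded pose from where the row before left it, along the tool's axes as they then stand; what a row does not reach is not made up. A row lasts 1/10 s, in which the tool goes at most 50 mm and 8.59 degrees, less where a joint would pass 70% of its speed; a pose out of reach is approached as far as the arm can. A call is refused whole if a number of a shift passes 1 or a number of a turn 1, either way. A call with a gripper value outside its range is refused whole. The fingers move at their own pace and stop on an object; "force" is the grip in N (left out, the last holds). Time passes only in rows, so rows that do not move let the fingers close, or fill a call up. It gives the time, the measured TCP pose, the force, the opening and the grip force at its end, in the units of the state.
- read_state(): the state, without advancing time (a new reading comes with each control period).
- read_camera(name): name is "side" or "top"; returns a dict with "frame" (384x512x3 uint8, red, green, blue), "z_map" (384x512 float32, m along the optical axis (not along the pixel's ray), 0 where there is no reading), "fx", "fy", "cx", "cy" (pixels), "rvec" (rotation vector, rad) and "tvec" (3), from world to camera coordinates, as OpenCV has them. Camera axes: x right, y down, z forward; pixel columns grow to the right and rows downward; lengths in m; the calibration is good to about 2 mm. A picture is of the moment at which its call begins.
- close_job(): hands the job in; it is judged then, once.
The state is a dict: "t": time; "q": joint angles; "dq": joint speeds; "joint_torque": joint torques, N m; "tool_pos": TCP position; "orientation": TCP orientation; "force": force on the tool from outside, world axes, zero at the start; "wrist_torque": the same for the moment, N m; "opening": finger opening in m; "gripper_force": force on a finger pad.
Only numpy, scipy, OpenCV 4.12 (cv2) and the standard library are available. Lean on these libraries where they do the work, as an engineer would, in place of code of your own. Each camera call takes 0.05 s, during which the arm holds its last target. There are 200 camera calls.

## Working session

There is one attempt and no reset: what is moved stays moved. The work goes in short steps, Python scripts to look and compute and a tool call to move; the robot and the scene stay as the last step left them, time stands still between calls to the robot, and variables do not carry over. Pictures are saved under pics/ and viewed, at most 13 in all, crops included, and the job is handed in when it is done.

Besides the shell and the picture viewer there is one more tool, called after "Call:" in YAML: its name, and indented under it one key for each argument. move_arm: Moves the arm, as the interface text tells. Its arguments: {"type":"object","properties":{"plan":{"type":"array","items":{"type":"array","items":{"type":"number"}}},"force":{"type":"number"}},"required":["plan"]}

```bash
mkdir -p pics; cat > h.py <<'E'
import numpy as np, cv2
from plant import *
def cam(n):
    c=read_camera(n); R=cv2.Rodrigues(np.array(c['rvec'],float))[0]; c['R']=R; c['t']=np.array(c['tvec'],float).ravel(); return c
def cloud(c):
    z=c['z_map']; v,u=np.mgrid[:z.shape[0],:z.shape[1]]
    P=np.stack([(u-c['cx'])/c['fx']*z,(v-c['cy'])/c['fy']*z,z],-1)
    return (P-c['t'])@c['R']
def save(n,im,s=1): cv2.imwrite('pics/'+n,cv2.resize(im[...,::-1],None,fx=s,fy=s,interpolation=cv2.INTER_CUBIC))
E
python3 - <<'E'
from h import *
for n in('top','side'):
    c=cam(n); W=cloud(c); np.save(n+'.npy',W); np.save(n+'_im.npy',c['frame']); save(n+'0.png',c['frame'],1.5); print(n,-c['R'].T@c['t'],c['R'][2],c['fx'])
s=read_state(); print(s['tool_pos'],s['orientation'],s['force'],s['opening'],tips_ahead)
E
```

```text
top [ 0.4996315  -0.02738131  1.13272206] [ 0.12362028 -0.00499591 -0.99231702] 392.11828964972443
side [0.562832   0.80880299 0.97458845] [ 0.05046765 -0.70119418 -0.71118193] 428.0347782069726
[0.25955268 0.54042976 0.22871825] [-6.97422161e-01 -3.06273557e+00  2.45074051e-03] [-0.65657124  0.15083299 -0.1300382 ] 0.09302271023225711 0.011
```

View pics/top0.png

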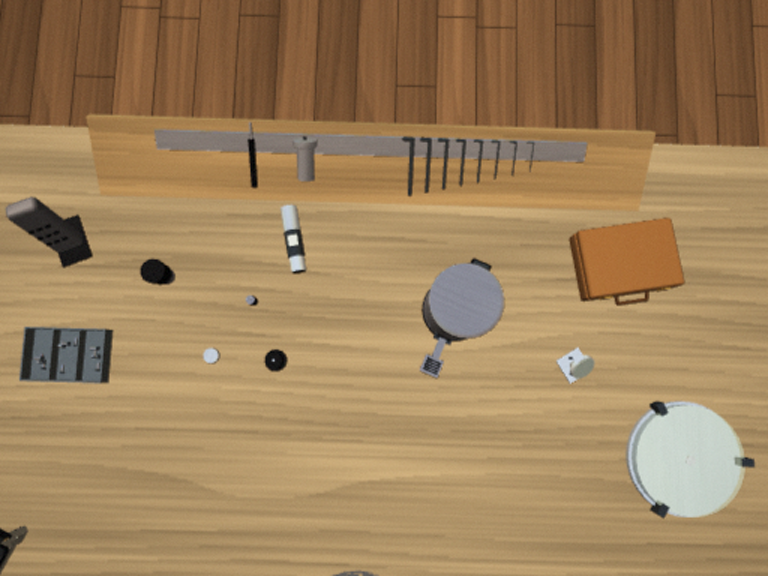

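View pics/side0.png

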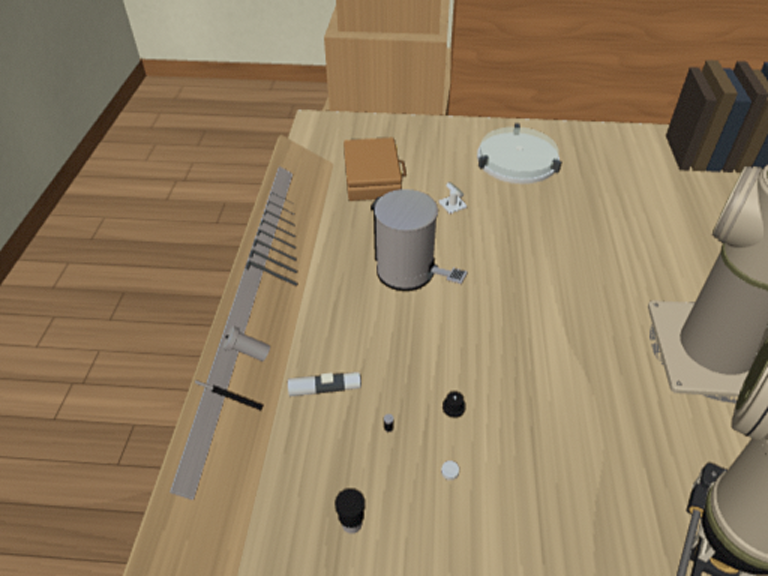

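The top picture shows the cell at (251,300), the lid centre near (466,300), and the pedal toe at (431,366). In the side view they're at (388,423), (406,210) and (455,275) (all in 1.5x pixels). The arm is clear of everything.

```bash
python3 - <<'E'
from h import *
for n in('top','side'):
    W=np.load(n+'.npy').reshape(-1,3); ok=np.isfinite(W).all(1)
    # lid
    m=(abs(W[:,2]-.176)<.012)&(abs(W[:,0]-.55)<.15)&(abs(W[:,1]+.13)<.15)
    L=W[m]; (cx,cy),r=cv2.minEnclosingCircle(L[:,:2].astype(np.float32)); print(n,'lid',L.mean(0),(cx,cy,r),len(L), np.percentile(L[:,2],[5,50,95]))
    c=np.array([cx,cy]); d=np.linalg.norm(W[:,:2]-c,axis=1)
    m=(d>.075)&(d<.15)&(W[:,2]>.008)&(W[:,2]<.09)&(abs(W[:,0]-.43)<.09)
    P=W[m]; print('pedal',len(P),P.mean(0),P.min(0),P.max(0))
    far=P[(np.linalg.norm(P[:,:2]-c,axis=1)>.1)]
    print(' toe',len(far),far.mean(0),far.min(0),far.max(0)); v=far.mean(0)[:2]-c; print(' dir',v,np.linalg.norm(v),np.arctan2(-v[1],-v[0]))
    rr=np.linalg.norm(far[:,:2]-c,axis=1); print(' slope',np.polyfit(rr,far[:,2],1), np.percentile(far[:,2],[10,50,90]))
    # objects on left
    m=(W[:,2]>.006)&(W[:,2]<.12)&(W[:,1]>.1)&(W[:,1]<.5)&(W[:,0]>.35)&(W[:,0]<.72)
    g=np.zeros((400,400),np.uint8); ij=((W[m][:,:2]-[.35,.1])*1000).astype(int); g[ij[:,0],ij[:,1]]=1
    g=cv2.dilate(g,np.ones((7,7))); k,lab=cv2.connectedComponents(g)
    l=lab[ij[:,0],ij[:,1]]
    for i in range(1,k):
        Q=W[m][l==i]
        if len(Q)>8: print('  obj',len(Q),Q.min(0).round(3),Q.max(0).round(3))
W=np.load('top.npy'); W2=np.load('side.npy')
print(W[198:204,163:172].round(3)[...,2]); print(W[200,167],W2[277:290:2,259])
a=np.load('top_im.npy')[190:280,140:190]
def cr(a,u,v,w,h,s): return cv2.resize(a[v-h:v+h,u-w:u+w],None,fx=s,fy=s,interpolation=cv2.INTER_CUBIC)
T=np.load('top_im.npy');S=np.load('side_im.npy')
x=np.vstack([np.hstack([cr(T,167,200,16,12,12),cr(T,290,240,16,12,12)]),np.hstack([cr(S,259,282,16,12,12),cr(S,300,182,16,12,12)])])
save('crop1.png',x)
E
```

```text
top lid [ 0.60633554 -0.16674183  0.17678272] (0.6098193526268005, -0.17032010853290558, 0.06715693324804306) 2016 [0.17208085 0.17700608 0.18046331]
pedal 178 [ 0.49895089 -0.12347375  0.04143622] [ 0.47760864 -0.14359844  0.03583076] [ 0.51912162 -0.10198902  0.04810574]
 toe 173 [ 0.49838709 -0.12315023  0.04152445] [ 0.47760864 -0.14359844  0.03583076] [ 0.51882899 -0.10198902  0.04810574]
 dir [-0.11143226  0.04716988] 0.12100473692216436 -0.4004344500334569
 slope [0.10437773 0.02885037] [0.03809762 0.04133562 0.04476935]
  obj 207 [0.45  0.483 0.006] [0.55  0.499 0.037]
  obj 168 [0.48  0.151 0.006] [0.52  0.189 0.038]
  obj 85 [0.491 0.279 0.007] [0.52  0.305 0.019]
  obj 45 [0.603 0.21  0.008] [0.619 0.227 0.039]
  obj 297 [0.634 0.368 0.006] [0.676 0.411 0.08 ]
  obj 203 [0.667 0.12  0.01 ] [0.72  0.157 0.036]
side lid [ 0.6074222  -0.15765505  0.17581023] (0.6116065382957458, -0.1668255478143692, 0.06805377453565598) 968 [0.16984393 0.17627143 0.17953155]
pedal 107 [ 0.49888649 -0.12085377  0.04068747] [ 0.47727763 -0.14335069  0.03306197] [ 0.51740383 -0.10144459  0.04597
[... 520 characters left out ...]
007  0.031  0.035  0.034  0.036  0.03   0.034  0.013  0.004]
 [-0.     0.035  0.032  0.035  0.039  0.034  0.033  0.026  0.012]
 [ 0.003  0.031  0.033  0.035  0.039  0.032  0.031  0.027  0.012]
 [ 0.002  0.033  0.035  0.032  0.038  0.032  0.034  0.029  0.012]
 [-0.    -0.001  0.034  0.031  0.033  0.033  0.028  0.013  0.008]
 [-0.004  0.     0.001  0.002  0.021  0.018  0.017  0.01   0.001]]
[0.60997391 0.21654242 0.03860975] [[ 0.61128105  0.2175027   0.03452856]
 [ 0.61099225  0.22136945  0.0313946 ]
 [ 0.61041817  0.22871349  0.03390808]
 [ 0.61039441  0.22934855  0.02555493]
 [ 0.61044173  0.22912178  0.01567982]
 [ 0.61056021  0.22803364  0.00423877]
 [ 0.61044947  0.22973887 -0.00264629]]
```

View pics/crop1.png

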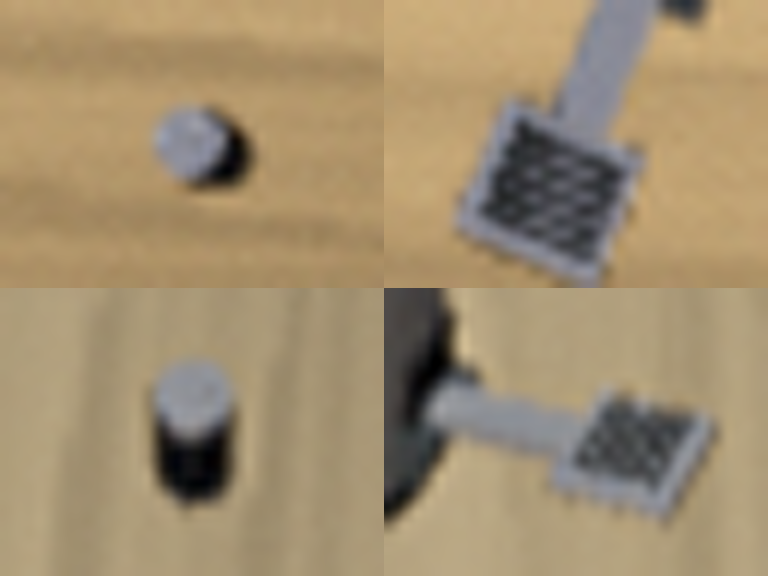

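```bash
python3 - <<'E'
from h import *
C={n:cam(n) for n in('top','side')}
def ray(n,u,v):
    c=C[n]; d=c['R'].T@np.array([(u-c['cx'])/c['fx'],(v-c['cy'])/c['fy'],1]); o=-c['R'].T@c['t']; return o,d/np.linalg.norm(d)
def tri(a,b):
    A=np.zeros((3,3));y=np.zeros(3)
    for n,p in(('top',a),('side',b)):
        o,d=ray(n,p[0]-.5,p[1]-.5); M=np.eye(3)-np.outer(d,d); A+=M;y+=M@o
    x=np.linalg.solve(A,y); return x,[np.linalg.norm((np.eye(3)-np.outer(d,d))@(x-o)) for o,d in(ray('top',*np.array(a)-.5),ray('side',*np.array(b)-.5))]
print('cell top',tri((166.8,200.1),(259.1,279.2)))
print('toe',tri((288.1,244.1),(305,183.8)))
from scipy.optimize import least_squares
for n in C:
    W=np.load(n+'.npy').reshape(-1,3)
    # lid: hull, robust circle
    m=(W[:,2]>.168)&(W[:,2]<.186)&(np.linalg.norm(W[:,:2]-[.605,-.165],axis=1)<.075)
    h=cv2.convexHull(W[m][:,:2].astype(np.float32))[:,0]
    r=least_squares(lambda p:np.hypot(h[:,0]-p[0],h[:,1]-p[1])-p[2],[.6,-.16,.062],loss='soft_l1',f_scale=.001).x; print(n,'lid',r, np.median(W[m],0))
    P=W[(W[:,2]>.02)&(W[:,2]<.07)&(np.linalg.norm(W[:,:2]-[.498,-.122],axis=1)<.028)]
    (a,b),s,g=cv2.minAreaRect(P[:,:2].astype(np.float32)); print(' plate',a,b,s,g,'dir from lid',np.arctan2(r[1]-b,r[0]-a), np.hypot(r[1]-b,r[0]-a))
    A=np.c_[P[:,:2]-[.498,-.122],np.ones(len(P))]; k=np.linalg.lstsq(A,P[:,2],rcond=None)[0]; print(' plane',k)
E
```

```text
cell top (array([0.6119635 , 0.22028517, 0.03091181]), [np.float64(0.00013327814678398746), np.float64(0.00013327814678403677)])
toe (array([ 0.49744872, -0.12344946,  0.0367719 ]), [np.float64(0.000322465907487218), np.float64(0.0003224659074874096)])
top lid [ 0.60609483 -0.16696055  0.06176028] [ 0.60511232 -0.16669765  0.17703369]
 plate 0.50212562084198 -0.12525512278079987 (0.0357729010283947, 0.04476728290319443) 67.56904602050781 dir from lid -0.38148226663419715 0.11202204249881005
 plane [-0.1092981   0.03527203  0.04156396]
side lid [ 0.60671937 -0.1646382   0.06224105] [ 0.60654168 -0.15692405  0.17636647]
 plate 0.5020805597305298 -0.12535534799098969 (0.038846973329782486, 0.04489724338054657) 71.7883529663086 dir from lid -0.35913337990297484 0.11176951001250435
 plane [-0.10549731 -0.01650889  0.04071408]
```

```bash
cat >> h.py <<'E'
from scipy.spatial.transform import Rotation as Ro
AX=np.array([.606,-.166]); PSI=-.38
ex=np.array([np.cos(PSI),np.sin(PSI),0]); ey=np.array([-ex[1],ex[0],0])
def go(target,yaw=None,R=None):
    """remaining shift (units, present tool axes) and turn (units) for tool y at yaw, pointing down"""
    s=read_state(); R0=Ro.from_rotvec(s['orientation']); p=np.array(s['tool_pos'])
    print('t',round(s['t'],2),'p',p.round(4),'F',np.round(s['force'],2),'op',round(s['opening'],4),'gf',round(s['gripper_force'],2))
    print('shift',(R0.inv().apply(np.array(target)-p)/.025).round(2))
    if yaw is not None:
        y=np.array([np.cos(yaw),np.sin(yaw),0]); z=np.array([0,0,-1.]); T=Ro.from_matrix(np.c_[np.cross(y,z),y,z])
        print('turn',(np.degrees((R0.inv()*T).as_rotvec())/6).round(2),'shift after turn',(T.inv().apply(np.array(target)-p)/.025).round(2))
def binp(r,z,lat=0): return np.r_[AX,0]-r*ex+lat*ey+[0,0,z]
E
python3 -c "
from h import *
t=binp(.120,.1);print(t);go(t,PSI+np.pi/2)"
```

```text
[ 0.49456024 -0.12148954  0.1       ]
t 0.2 p [0.2596 0.5406 0.229 ] F [ 0.38 -0.63  1.17] op 0.093 gf 0.0
shift [-19.94 -19.8    5.18]
turn [-0.01 -0.   -0.65] shift after turn [-18.55 -21.11   5.16]
```

Call:
move_arm:
  plan:
    - [0,0,-0.65,0,0,0,0]
    - [0,0,0,-0.84,-0.96,0,0]
    - [0,0,0,-0.84,-0.96,0,0]
    - [0,0,0,-0.84,-0.96,0,0]
    - [0,0,0,-0.84,-0.96,0,0]
    - [0,0,0,-0.84,-0.96,0,0]
    - [0,0,0,-0.84,-0.96,0,0]
    - [0,0,0,-0.84,-0.96,0,0]
    - [0,0,0,-0.84,-0.96,0,0]
    - [0,0,0,-0.84,-0.96,0,0]
  force: 40

```text
t: 1.2
tool_pos: [0.3554, 0.2689, 0.2296]
orientation: [0.593, 3.085, 0.0]
force: [-0.2, -0.1, -0.0]
opening: 0.0175
gripper_force: 0.0
```

Call:
move_arm:
  plan:
    - [0,0,0,-0.84,-0.96,0,0]
    - [0,0,0,-0.84,-0.96,0,0]
    - [0,0,0,-0.84,-0.96,0,0]
    - [0,0,0,-0.84,-0.96,0,0]
    - [0,0,0,-0.84,-0.96,0,0]
    - [0,0,0,-0.84,-0.96,0,0]
    - [0,0,0,-0.84,-0.96,0,0]
    - [0,0,0,-0.84,-0.96,0,0]
    - [0,0,0,-0.84,-0.96,0,0]
    - [0,0,0,-0.84,-0.96,0,0]

```text
t: 2.2
tool_pos: [0.4615, -0.0319, 0.2296]
orientation: [0.593, 3.085, 0.0]
force: [0.3, 0.8, -0.2]
opening: 0.0006
gripper_force: 0.0
```

Call:
move_arm:
  plan:
    - [0,0,0,-0.84,-0.96,0,0]
    - [0,0,0,-0.84,-0.96,0,0]
    - [0,0,0,-0.07,0.01,0,0]
    - [0,0,0,0,0,0.6,0]
    - [0,0,0,0,0,0.9,0]
    - [0,0,0,0,0,0.9,0]
    - [0,0,0,0,0,0.9,0]
    - [0,0,0,0,0,0.9,0]
    - [0,0,0,0,0,0,0]
    - [0,0,0,0,0,0,0]

```text
t: 3.2
tool_pos: [0.4834, -0.09, 0.1241]
orientation: [-0.591, -3.084, -0.001]
force: [-0.2, -0.4, 0.8]
opening: 0.0005
gripper_force: 0.0
```

```bash
python3 -c "
from h import *
go(binp(.120,.06),PSI+np.pi/2)
c=cam('side'); save('s1.png',c['frame'][110:230,230:370],5)"
```

```text
t 3.2 p [ 0.4834 -0.09    0.1241] F [-0.18 -0.37  0.77] op 0.0005 gf 0.0
shift [-0.88 -1.01  2.56]
turn [ 0.   -0.02  0.01] shift after turn [-0.88 -1.    2.56]
```

View pics/s1.png

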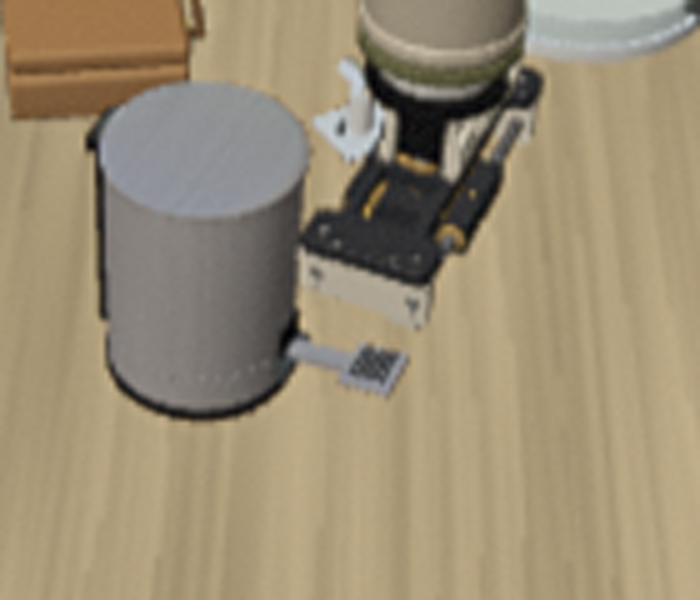

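The gripper, with its fingers shut, hangs just in front of the bin, short of the pedal toe at (372,368). I'll go the rest of the way and lower it.

Call:
move_arm:
  plan:
    - [0,0,0,-0.44,-0.5,0,0]
    - [0,0,0,-0.44,-0.5,0,0]
    - [0,0,0,0,0,0.6,0]
    - [0,0,0,0,0,0.6,0]
    - [0,0,0,0,0,0.6,0]
    - [0,0,0,0,0,0.5,0]
    - [0,0,0,0,0,0.2,0]
    - [0,0,0,0,0,0,0]
    - [0,0,0,0,0,0,0]
    - [0,0,0,0,0,0,0]

```text
t: 4.25
tool_pos: [0.4961, -0.1226, 0.0629]
orientation: [0.592, 3.084, -0.0]
force: [-0.2, 1.2, 0.2]
opening: 0.0007
gripper_force: 0.0
```

```bash
python3 -c "
from h import *
go(binp(.120,.055),PSI+np.pi/2)"
```

```text
t 4.25 p [ 0.4961 -0.1226  0.0629] F [-0.22  1.23  0.19] op 0.0007 gf 0.0
shift [0.07 0.02 0.32]
turn [0.   0.01 0.  ] shift after turn [0.07 0.02 0.32]
```

Call:
move_arm:
  plan:
    - [0,0,0,0.07,0.02,0.2,0]
    - [0,0,0,0,0,0.15,0]
    - [0,0,0,0,0,0.1,0]
    - [0,0,0,0,0,0.1,0]
    - [0,0,0,0,0,0.1,0]
    - [0,0,0,0,0,0.1,0]
    - [0,0,0,0,0,0.1,0]
    - [0,0,0,0,0,0.1,0]
    - [0,0,0,0,0,0.1,0]
    - [0,0,0,0,0,0,0]

```text
t: 5.25
tool_pos: [0.4935, -0.1211, 0.0354]
orientation: [-0.593, -3.084, -0.0]
force: [-2.9, 1.5, 4.2]
opening: 0.0005
gripper_force: 2.0
```

Call:
move_arm:
  plan:
    - [0,0,0,0,0,0.08,0]
    - [0,0,0,0,0,0.08,0]
    - [0,0,0,0,0,0.08,0]
    - [0,0,0,0,0,0,0]
    - [0,0,0,0,0,0,0]
    - [0,0,0,0,0,0,0]
    - [0,0,0,0,0,0,0]
    - [0,0,0,0,0,0,0]
    - [0,0,0,0,0,0,0]
    - [0,0,0,0,0,0,0]

```text
t: 6.25
tool_pos: [0.494, -0.1214, 0.0299]
orientation: [0.593, 3.085, -0.0]
force: [0.7, 0.1, 0.2]
opening: 0.0006
gripper_force: 0.0
```

Call:
move_arm:
  plan:
    - [0,0,0,0,0,0.03,0]
    - [0,0,0,0,0,0.03,0]
    - [0,0,0,0,0,0,0]
    - [0,0,0,0,0,0,0]
    - [0,0,0,0,0,0,0]
    - [0,0,0,0,0,0,0]
    - [0,0,0,0,0,0,0]
    - [0,0,0,0,0,0,0]
    - [0,0,0,0,0,0,0]
    - [0,0,0,0,0,0,0]

```text
t: 7.25
tool_pos: [0.494, -0.1214, 0.0284]
orientation: [0.593, 3.085, -0.0]
force: [0.4, 0.4, -0.3]
opening: 0.0006
gripper_force: 0.0
```

```bash
python3 -c "
from h import *
go(binp(.120,.028),PSI+np.pi/2)
c=cam('side'); W=cloud(c); save('s2.png',c['frame'][60:240,200:400],4)
P=W[...].reshape(-1,3); d=(P-np.r_[AX,0])@ex; l=(P-np.r_[AX,0])@ey
m=(d<-.075)&(d>-.14)&(abs(l)<.02)&(P[:,2]>.004)&(P[:,2]<.06)
for a in np.arange(-.14,-.075,.008):
  k=m&(d>=a)&(d<a+.008); print(round(a,3),k.sum(),np.percentile(P[k,2],[10,50,90]).round(3) if k.sum() else '')"
```

```text
t 7.25 p [ 0.494  -0.1214  0.0284] F [ 0.43  0.44 -0.29] op 0.0006 gf 0.0
shift [-0.02  0.    0.02]
turn [0. 0. 0.] shift after turn [-0.02  0.    0.02]
-0.14 1 [0.015 0.015 0.015]
-0.132 21 [0.007 0.012 0.016]
-0.124 11 [0.011 0.014 0.018]
-0.116 7 [0.014 0.018 0.019]
-0.108 9 [0.014 0.017 0.021]
-0.1 3 [0.006 0.012 0.017]
-0.092 1 [0.014 0.014 0.014]
-0.084 0 
-0.076 0
```

View pics/s2.png

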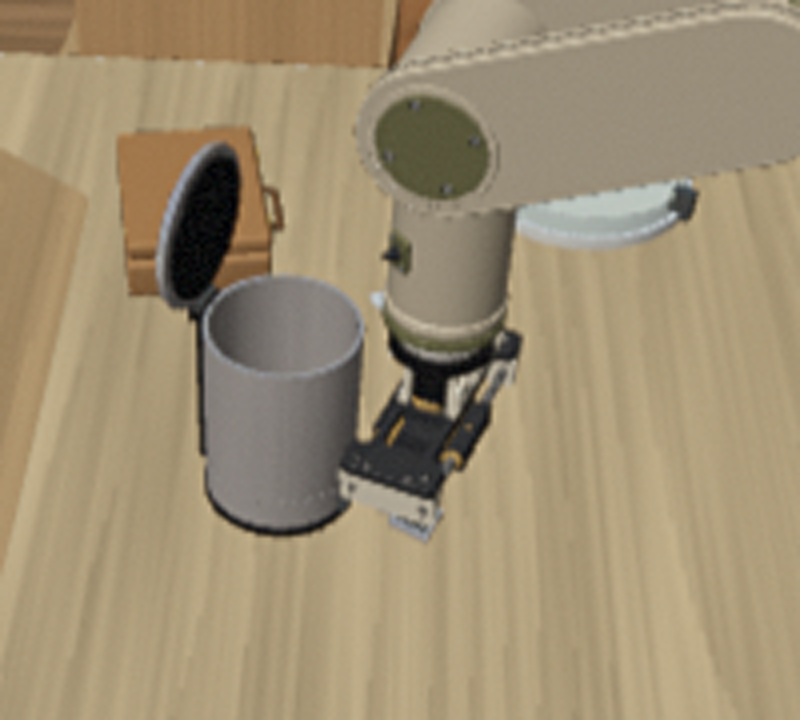

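The lid stands open at (200,225), carried past its over-centre, and the fingers are just above the toe plate. I'll keep pressing gently until I feel the stop.

Call:
move_arm:
  plan:
    - [0,0,0,0,0,0.04,0]
    - [0,0,0,0,0,0.02,0]
    - [0,0,0,0,0,0,0]
    - [0,0,0,0,0,0,0]
    - [0,0,0,0,0,0,0]
    - [0,0,0,0,0,0,0]
    - [0,0,0,0,0,0,0]
    - [0,0,0,0,0,0,0]
    - [0,0,0,0,0,0,0]
    - [0,0,0,0,0,0,0]

```text
t: 8.3
tool_pos: [0.4943, -0.1215, 0.0275]
orientation: [0.593, 3.085, -0.0]
force: [-2.8, 0.5, 5.9]
opening: 0.0004
gripper_force: 3.3
```

Call:
move_arm:
  plan:
    - [0,0,0,0,0,0.02,0]
    - [0,0,0,0,0,0,0]
    - [0,0,0,0,0,0,0]
    - [0,0,0,0,0,0,0]
    - [0,0,0,0,0,0,0]
    - [0,0,0,0,0,0,0]
    - [0,0,0,0,0,0,0]
    - [0,0,0,0,0,0,0]
    - [0,0,0,0,0,0,0]
    - [0,0,0,0,0,0,0]

```text
t: 9.3
tool_pos: [0.4943, -0.1215, 0.0273]
orientation: [0.593, 3.085, -0.0]
force: [-3.2, 1.3, 8.6]
opening: 0.0
gripper_force: 4.8
```

Call:
move_arm:
  plan:
    - [0,0,0,0,0,0.02,0]
    - [0,0,0,0,0,0,0]
    - [0,0,0,0,0,0,0]
    - [0,0,0,0,0,0,0]
    - [0,0,0,0,0,0,0]
    - [0,0,0,0,0,0,0]
    - [0,0,0,0,0,0,0]
    - [0,0,0,0,0,0,0]
    - [0,0,0,0,0,0,0]
    - [0,0,0,0,0,0,0]

```text
t: 10.3
tool_pos: [0.4944, -0.1215, 0.0271]
orientation: [0.593, 3.085, -0.0]
force: [-4.1, 0.9, 12.3]
opening: 0.0004
gripper_force: 6.4
```

Call:
move_arm:
  plan:
    - [0,0,0,0,0,-0.1,0]
    - [0,0,0,0,0,-0.4,0]
    - [0,0,0,0,0,-0.9,0]
    - [0,0,0,0,0,-0.9,0]
    - [0,0,0,0,0.5,-0.9,20]
    - [0,0,0,0,0.9,-0.5,40]
    - [0,0,0,0,0.9,0,45]
    - [0,0,0,0,0.9,0,45]
    - [0,0,0,0,0.9,0,45]
    - [0,0,0,0,0.9,0,45]

```text
t: 11.3
tool_pos: [0.5407, -0.0044, 0.119]
orientation: [0.593, 3.085, 0.0]
force: [0.3, -0.1, 0.1]
opening: 0.0426
gripper_force: 0.0
```

Call:
move_arm:
  plan:
    - [0,0,0,0.1,0.9,0,45]
    - [0,0,0,0.1,0.9,0,45]
    - [0,0,0,0.1,0.9,0,45]
    - [0,0,0,0.1,0.9,0,45]
    - [0,0,0,0.1,0.9,0,45]
    - [0,0,0,0.1,0.9,0,45]
    - [0,0,0,0.1,0.9,0,45]
    - [0,0,0,0,0.9,0,45]
    - [0,0,0,0,0.9,0,45]
    - [0,0,0,0,0.9,0,45]

```text
t: 12.3
tool_pos: [0.6077, 0.2111, 0.1188]
orientation: [0.593, 3.085, -0.0]
force: [-0.0, 0.2, -0.1]
opening: 0.0448
gripper_force: 0.0
```

```bash
python3 -c "
from h import *
go([.6115,.2205,.015],PSI+np.pi/2)"
```

```text
t 12.3 p [0.6077 0.2111 0.1188] F [-0.04  0.17 -0.09] op 0.0448 gf 0.0
shift [-0.    0.41  4.15]
turn [-0.  0.  0.] shift after turn [-0.    0.41  4.15]
```

Call:
move_arm:
  plan:
    - [0,0,0,0,0,0.3,45]
    - [0,0,0,0,0,0.6,45]
    - [0,0,0,0,0,0.6,45]
    - [0,0,0,0,0,0.6,45]
    - [0,0,0,0,0,0.2,45]
    - [0,0,0,0,0,0,45]
    - [0,0,0,0,0,0,45]
    - [0,0,0,0,0,0,45]
    - [0,0,0,0,0,0,45]
    - [0,0,0,0,0,0,45]

```text
t: 13.3
tool_pos: [0.6079, 0.2103, 0.0616]
orientation: [0.593, 3.084, 0.001]
force: [0.2, 0.4, 0.4]
opening: 0.0451
gripper_force: 0.0
```

```bash
python3 -c "
from h import *
go([.6115,.2205,.015],PSI+np.pi/2)"
```

```text
t 13.3 p [0.6079 0.2103 0.0616] F [0.2  0.42 0.42] op 0.0451 gf 0.0
shift [0.02 0.43 1.86]
turn [0.01 0.01 0.  ] shift after turn [0.02 0.43 1.86]
```

Call:
move_arm:
  plan:
    - [0,0,0,0,0.2,0,45]
    - [0,0,0,0.02,0.23,0.1,45]
    - [0,0,0,0,0,0.4,45]
    - [0,0,0,0,0,0.5,45]
    - [0,0,0,0,0,0.4,45]
    - [0,0,0,0,0,0.3,45]
    - [0,0,0,0,0,0.15,45]
    - [0,0,0,0,0,0,45]
    - [0,0,0,0,0,0,45]
    - [0,0,0,0,0,0,30]

```text
t: 14.3
tool_pos: [0.6116, 0.2205, 0.0154]
orientation: [0.593, 3.084, 0.001]
force: [-0.0, -0.9, 0.5]
opening: 0.0406
gripper_force: 0.0
```

Call:
move_arm:
  plan:
    - [0,0,0,0,0,0,25]
    - [0,0,0,0,0,0,20]
    - [0,0,0,0,0,0,18]
    - [0,0,0,0,0,0,16]
    - [0,0,0,0,0,0,14]
    - [0,0,0,0,0,0,10]
    - [0,0,0,0,0,0,10]
    - [0,0,0,0,0,0,10]
    - [0,0,0,0,0,0,10]
    - [0,0,0,0,0,0,10]
  force: 12

```text
t: 15.3
tool_pos: [0.6111, 0.2203, 0.0148]
orientation: [0.593, 3.085, 0.0]
force: [-0.9, -1.7, 2.1]
opening: 0.0154
gripper_force: 12.0
```

```bash
python3 -c "
from h import *
go(binp(.008,.12),PSI+np.pi/2)"
```

```text
t 15.3 p [0.6111 0.2203 0.0148] F [-0.93 -1.65  2.09] op 0.0154 gf 12.0
shift [ -5.22 -14.43  -4.21]
turn [0. 0. 0.] shift after turn [ -5.22 -14.43  -4.21]
```

Call:
move_arm:
  plan:
    - [0,0,0,0,0,-0.3,10]
    - [0,0,0,0,0,-0.8,10]
    - [0,0,0,0,0,-1,10]
    - [0,0,0,0,0,-1,10]
    - [0,0,0,0,0,-1,10]
    - [0,0,0,0,0,-1,10]
    - [0,0,0,0,0,-1,10]
    - [0,0,0,0,-0.3,-1,10]
    - [0,0,0,0,-0.6,-1,10]
    - [0,0,0,-0.1,-0.8,-0.7,10]

```text
t: 16.3
tool_pos: [0.5978, 0.1804, 0.2373]
orientation: [0.59, 3.083, 0.002]
force: [1.0, 0.6, -0.9]
opening: 0.0154
gripper_force: 12.0
```

Call:
move_arm:
  plan:
    - [0,0,0,-0.5,-0.9,0,10]
    - [0,0,0,-0.5,-0.9,0,10]
    - [0,0,0,-0.5,-0.9,0,10]
    - [0,0,0,-0.5,-0.9,0,10]
    - [0,0,0,-0.5,-0.9,0,10]
    - [0,0,0,-0.5,-0.9,0,10]
    - [0,0,0,-0.5,-0.9,0,10]
    - [0,0,0,-0.5,-0.9,0,10]
    - [0,0,0,-0.5,-0.9,0,10]
    - [0,0,0,-0.5,-0.9,0,10]

```text
t: 17.3
tool_pos: [0.6303, -0.0763, 0.2351]
orientation: [0.593, 3.085, 0.0]
force: [0.9, -0.0, 0.2]
opening: 0.0157
gripper_force: 12.0
```

```bash
python3 -c "
from h import *
go(binp(.008,.12),PSI+np.pi/2)"
```

```text
t 17.3 p [ 0.6303 -0.0763  0.2351] F [ 0.85 -0.01  0.18] op 0.0157 gf 12.0
shift [-0.11 -3.69  4.6 ]
turn [0. 0. 0.] shift after turn [-0.11 -3.69  4.6 ]
```

Call:
move_arm:
  plan:
    - [0,0,0,0,-0.8,0,10]
    - [0,0,0,-0.1,-0.8,0,10]
    - [0,0,0,0,-0.8,0,10]
    - [0,0,0,0,-0.8,0,10]
    - [0,0,0,0,-0.4,0,10]
    - [0,0,0,0,0,0,10]
    - [0,0,0,0,0,0,10]
    - [0,0,0,0,0,0,10]
    - [0,0,0,0,0,0,10]
    - [0,0,0,0,0,0,10]

```text
t: 18.3
tool_pos: [0.5994, -0.1592, 0.2346]
orientation: [-0.591, -3.085, -0.0]
force: [1.0, 0.1, 0.5]
opening: 0.016
gripper_force: 12.0
```

```bash
python3 -c "
from h import *
go(binp(.008,.12),PSI+np.pi/2)
c=cam('side'); save('s3.png',c['frame'][20:220,180:380],3)"
```

```text
t 18.3 p [ 0.5994 -0.1592  0.2346] F [0.96 0.13 0.46] op 0.016 gf 12.0
shift [-0.03 -0.16  4.58]
turn [ 0.   -0.    0.01] shift after turn [-0.03 -0.15  4.58]
```

View pics/s3.png

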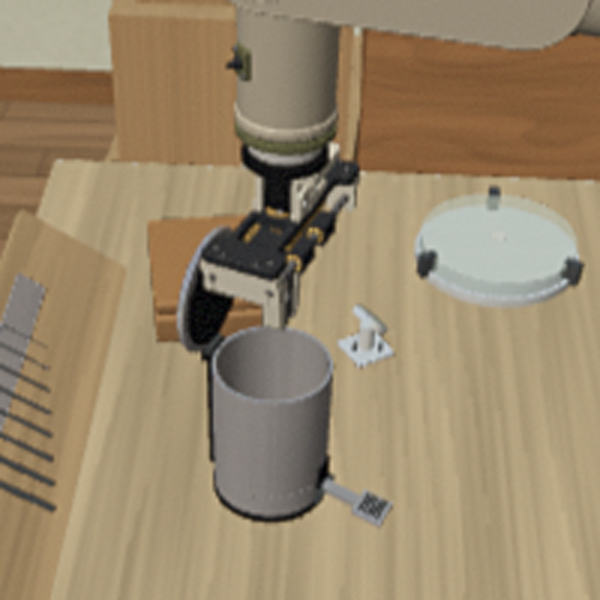

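The gripper, with the cell between its fingers, is over the mouth at (272,360). The open lid is just behind it at (205,290). I'll shift slightly forward, away from the lid, then lower and release.

Call:
move_arm:
  plan:
    - [0,0,0,0.2,-0.15,0,10]
    - [0,0,0,0.15,0,0.3,10]
    - [0,0,0,0,0,0.7,10]
    - [0,0,0,0,0,0.8,10]
    - [0,0,0,0,0,0.8,10]
    - [0,0,0,0,0,0.8,10]
    - [0,0,0,0,0,0.6,10]
    - [0,0,0,0,0,0.15,10]
    - [0,0,0,0,0,0,10]
    - [0,0,0,0,0,0,10]

```text
t: 19.35
tool_pos: [0.5903, -0.1603, 0.132]
orientation: [0.593, 3.084, -0.0]
force: [0.7, -0.4, -0.9]
opening: 0.0154
gripper_force: 12.0
```

Call:
move_arm:
  plan:
    - [0,0,0,0,0,0,18]
    - [0,0,0,0,0,0,25]
    - [0,0,0,0,0,0,32]
    - [0,0,0,0,0,0,35]
    - [0,0,0,0,0,0,35]
    - [0,0,0,0,0,-0.4,35]
    - [0,0,0,0,0,-0.8,35]
    - [0,0,0,0,0,-0.9,35]
    - [0,0,0,0,0,-0.9,35]
    - [0,0,0,0,0,-0.9,35]

```text
t: 20.35
tool_pos: [0.5897, -0.1602, 0.2302]
orientation: [0.593, 3.085, -0.0]
force: [0.8, -0.8, -0.4]
opening: 0.0349
gripper_force: 0.0
```

```bash
python3 -c "
from h import *
go(binp(.120,.1),PSI+np.pi/2)"
```

```text
t 20.35 p [ 0.5897 -0.1602  0.2302] F [ 0.78 -0.78 -0.42] op 0.0349 gf 0.0
shift [4.11 0.03 5.21]
turn [-0.    0.01  0.  ] shift after turn [4.11 0.02 5.21]
```

Call:
move_arm:
  plan:
    - [0,0,0,0.5,0,-0.2,35]
    - [0,0,0,0.9,0,0,35]
    - [0,0,0,0.9,0,0,50]
    - [0,0,0,0.9,0,0,60]
    - [0,0,0,0.9,0,0,60]
    - [0,0,0,0.7,0,0,60]
    - [0,0,0,0.3,0,0,60]
    - [0,0,0,0,0,0,60]
    - [0,0,0,0,0,0,60]
    - [0,0,0,0,0,0,60]

```text
t: 21.35
tool_pos: [0.4718, -0.1131, 0.2335]
orientation: [0.593, 3.085, -0.0]
force: [-0.5, -1.1, 0.5]
opening: 0.0604
gripper_force: 0.0
```

```bash
python3 -c "
from h import *
go(binp(.120,.1),PSI+np.pi/2)
c=cam('side'); d=cam('top'); f=lambda i,y,x:cv2.resize(i[y-35:y+35,x-35:x+35],(400,400),interpolation=cv2.INTER_CUBIC)
save('s4.png',np.hstack([f(d['frame'],215,300),f(c['frame'],170,290)]))
P=cloud(c).reshape(-1,3); x=(P-np.r_[AX,0])@ex; l=(P-np.r_[AX,0])@ey
m=(x<-.09)&(x>-.145)&(abs(l)<.03)&(P[:,2]>.007)&(P[:,2]<.04); print(m.sum(),P[m].mean(0),[(a[m].min().round(4),a[m].max().round(4)) for a in(x,l,P[:,2])],np.polyfit(x[m]+.116,P[m,2],1))
"
```

```text
t 21.35 p [ 0.4718 -0.1131  0.2335] F [-0.54 -1.1   0.5 ] op 0.0604 gf 0.0
shift [-0.97  0.03  5.34]
turn [-0.  0.  0.] shift after turn [-0.97  0.03  5.34]
116 [ 0.50120142 -0.12172132  0.01628552] [(np.float64(-0.1327), np.float64(-0.091)), (np.float64(-0.0193), np.float64(0.0202)), (np.float64(0.0074), np.float64(0.0239))] [0.14139204 0.0159669 ]
```

View pics/s4.png

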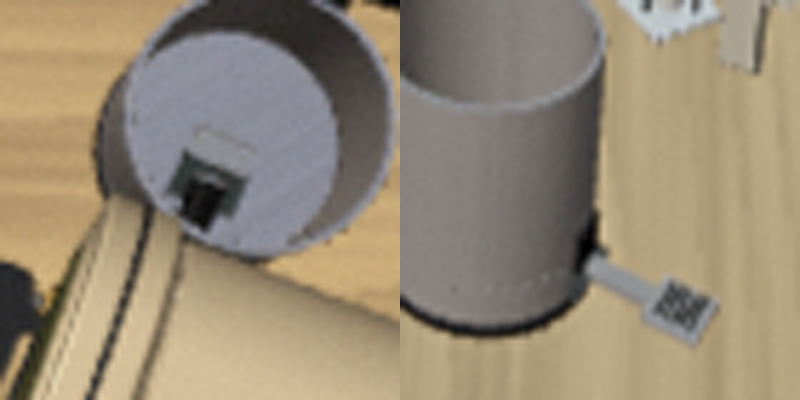

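The right half shows the pedal down, toe plate at (682,310). The left half shows the bin floor with a dark thing at (200,190). I'll check its height before closing the lid.

```bash
python3 -c "
from h import *
d=cam('top'); W=cloud(d)
print((W[206:226:1,292:312:2,2]*1000).round(0).astype(int))
print(W[214,300],W[212,304])
print(d['frame'][206:226:2,292:312:3].tolist()[:10][2])
P=cloud(d).reshape(-1,3); l=P[(abs(P[:,0]-.6115)<.03)&(abs(P[:,1]-.2205)<.03)]; print('cell left?',l[:,2].max())
"
```

```text
[[ 40  38  37  46  44  44  47  46  47  41]
 [ 43  40  40  49  43  47  42  47  43  43]
 [ 40  36  40  49  46  44  43  44  48  40]
 [ 41  38  42  44  48  47  43  41  44  39]
 [ 38  38  44  47  47  48  44  41  41  38]
 [ 41  40  40  46  57  60  45  48  43  41]
 [ 42  42  44  54  60  62  44  45  40  43]
 [167  39  41  60  63  61  47  47  41  40]
 [163  40  40  61  66  61  45  45  39  41]
 [162  41  37  63  66  60  48  47  41  40]
 [164 165  41  63  68  60  42  43  42  41]
 [613 164  60  60  63  61  42  39  44  34]
 [619 615 609  64  60  62  37  42  37  40]
 [622 622 617 167  62  43  40  40  38  37]
 [627 624 621 166  60  42  38  40  43  39]
 [629 625 623 159 168  42  41  39  41  39]
 [629 628 625 604 162 166 168  43  40  38]
 [633 629 628 613 610 162 164 163 166 166]
 [634 629 629 617 616 612 151 165 169 166]
 [634 631 605 620 621 617 613 607 132 136]]
[ 0.57876923 -0.15345678  0.06557042] [ 0.58620574 -0.16701691  0.04448204]
[[140, 139, 152], [95, 97, 103], [58, 62, 59], [84, 86, 90], [50, 53, 51], [125, 128, 132], [141, 143, 152]]
cell left? 0.0066049826233713265
```

The cell is in the bin, lying on the floor with its top at about 60 mm, and its old place on the shelf is empty. Next I'll lean the tool outward 12° so it can follow the pedal's rotation, then straddle the toe.

Call:
move_arm:
  plan:
    - [0,-0.5,0,0,0,0,60]
    - [0,-1,0,0,0,0,60]
    - [0,-0.5,0,0,0,0.3,60]
    - [0,0,0,0,0,0.9,60]
    - [0,0,0,0,0,0.9,60]
    - [0,0,0,0,0,0.9,60]
    - [0,0,0,0,0,0.6,60]
    - [0,0,0,0,0,0,60]
    - [0,0,0,0,0,0,60]
    - [0,0,0,0,0,0,60]

```text
t: 22.5
tool_pos: [0.489, -0.1199, 0.1466]
orientation: [0.554, 2.881, -0.059]
force: [0.6, -0.3, 0.3]
opening: 0.0602
gripper_force: 0.0
```

```bash
python3 -c "
from h import *
go(binp(.119,.016,.0005),PSI+np.pi/2)"
```

```text
t 22.5 p [ 0.489  -0.1199  0.1466] F [ 0.63 -0.25  0.3 ] op 0.0602 gf 0.0
shift [0.83 0.04 5.16]
turn [0.   2.02 0.  ] shift after turn [-0.27  0.04  5.22]
```

Call:
move_arm:
  plan:
    - [0,0,0,0.4,0.04,0.2,60]
    - [0,0,0,0.43,0,0.7,60]
    - [0,0,0,0,0,0.9,60]
    - [0,0,0,0,0,0.9,60]
    - [0,0,0,0,0,0.8,60]
    - [0,0,0,0,0,0.6,60]
    - [0,0,0,0,0,0.4,60]
    - [0,0,0,0,0,0.2,60]
    - [0,0,0,0,0,0,60]
    - [0,0,0,0,0,0,60]

```text
t: 23.5
tool_pos: [0.4929, -0.1204, 0.0268]
orientation: [0.554, 2.882, -0.058]
force: [0.6, 0.4, 0.4]
opening: 0.0602
gripper_force: 0.0
```

```bash
python3 -c "
from h import *
go(binp(.119,.016,.0005),PSI+np.pi/2)
c=cam('side'); save('s5.png',c['frame'][110:230,240:380],5)"
```

```text
t 23.5 p [ 0.4929 -0.1204  0.0268] F [0.57 0.38 0.37] op 0.0602 gf 0.0
shift [-0.02  0.    0.45]
turn [0.   2.01 0.  ] shift after turn [-0.12  0.    0.43]
```

View pics/s5.png

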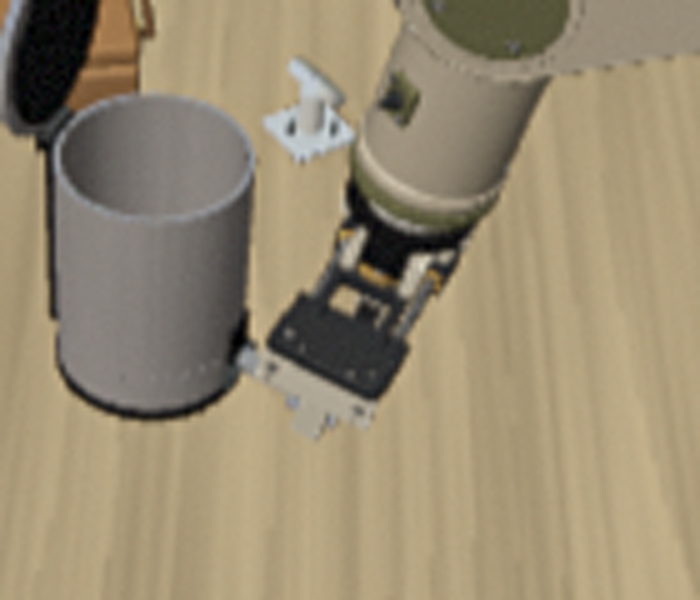

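The tool leans outward with the near finger at (315,420), beside the toe plate. The lid is still open. I'll lower the rest and close slowly.

Call:
move_arm:
  plan:
    - [0,0,0,0,0,0.2,60]
    - [0,0,0,0,0,0.15,60]
    - [0,0,0,0,0,0.08,60]
    - [0,0,0,0,0,0,55]
    - [0,0,0,0,0,0,50]
    - [0,0,0,0,0,0,46]
    - [0,0,0,0,0,0,43]
    - [0,0,0,0,0,0,41]
    - [0,0,0,0,0,0,39]
    - [0,0,0,0,0,0,38]
  force: 25

```text
t: 24.55
tool_pos: [0.4946, -0.1211, 0.0156]
orientation: [0.554, 2.883, -0.058]
force: [-0.5, -1.2, 0.2]
opening: 0.038
gripper_force: 0.5
```

Call:
move_arm:
  plan:
    - [0,0,0,0,0,0,37]
    - [0,0,0,0,0,0,36]
    - [0,0,0,0,0,0,35]
    - [0,0,0,0,0,0,34]
    - [0,0,0,0,0,0,32]
    - [0,0,0,0,0,0,30]
    - [0,0,0,0,0,0,30]
    - [0,0,0,0,0,0,30]
    - [0,0,0,0,0,0,30]
    - [0,0,0,0,0,0,30]
  force: 30

```text
t: 25.55
tool_pos: [0.4943, -0.1217, 0.0155]
orientation: [0.554, 2.883, -0.06]
force: [-3.3, -5.4, 0.2]
opening: 0.0354
gripper_force: 30.0
```

Call:
move_arm:
  plan:
    - [0,0.08,0,0,-0.02,-0.028,30]
    - [0,0.08,0,0,0,-0.028,30]
    - [0,0.08,0,0,0,-0.028,30]
    - [0,0.08,0,0,0,-0.028,30]
    - [0,0.08,0,-0.01,0,-0.028,30]
    - [0,0.08,0,0,0,-0.028,30]
    - [0,0.08,0,0,0,-0.028,30]
    - [0,0.08,0,0,0,-0.028,30]
    - [0,0.08,0,0,0,-0.028,30]
    - [0,0.08,0,-0.01,0,-0.028,30]

```text
t: 26.55
tool_pos: [0.4936, -0.1215, 0.0226]
orientation: [0.57, 2.965, -0.036]
force: [-3.0, -4.7, 0.7]
opening: 0.0354
gripper_force: 30.0
```

```bash
cat > lid.py <<'E'
from h import *
go(binp(.119,.016),PSI+np.pi/2)
c=cam('side'); P=cloud(c).reshape(-1,3); x=(P-np.r_[AX,0])@ex; l=(P-np.r_[AX,0])@ey
m=(abs(l)<.07)&(x>-.09)&(x<.17)&(P[:,2]>.19)&(P[:,2]<.33)&(x>-.03); 
print('lid pts',m.sum(),'zmax',np.percentile(P[m,2],98) if m.sum() else '', 'slope',np.polyfit(P[m,2],x[m],1) if m.sum()>20 else '')
k=(x<-.085)&(x>-.15)&(abs(l)<.017)&(P[:,2]<.06)&(P[:,2]>.007); print('toe z',np.median(P[k,2]),k.sum())
E
python3 lid.py
```

```text
t 26.55 p [ 0.4936 -0.1215  0.0226] F [-3.04 -4.74  0.7 ] op 0.0354 gf 29.99
shift [-0.04  0.01  0.27]
turn [-0.    1.19  0.  ] shift after turn [-0.08  0.01  0.27]
lid pts 247 zmax 0.2822050395123899 slope [-0.42414913  0.13327432]
toe z 0.01866719520664087 1
```

Call:
move_arm:
  plan:
    - [0,0.05,0,0,-0.02,-0.017,30]
    - [0,0.05,0,0,0,-0.017,30]
    - [0,0.05,0,0,0,-0.017,30]
    - [0,0.05,0,0,0,-0.017,30]
    - [0,0.05,0,-0.01,0,-0.017,30]
    - [0,0.05,0,0,0,-0.017,30]
    - [0,0.05,0,0,0,-0.017,30]
    - [0,0.05,0,0,0,-0.017,30]
    - [0,0,0,0,0,0,30]
    - [0,0,0,0,0,0,30]

```text
t: 27.6
tool_pos: [0.4934, -0.1216, 0.0259]
orientation: [0.577, 3.004, -0.024]
force: [-4.0, -1.6, 4.1]
opening: 0.0354
gripper_force: 30.0
```

```bash
python3 lid.py; python3 -c "
from h import *
save('s6.png',cam('side')['frame'][60:230,220:390],3.5)"
```

```text
t 27.6 p [ 0.4934 -0.1216  0.0259] F [-3.96 -1.63  4.12] op 0.0354 gf 29.98
shift [-0.05  0.02  0.4 ]
turn [0.  0.8 0. ] shift after turn [-0.08  0.02  0.39]
lid pts 290 zmax 0.26957736424079015 slope [-0.82361322  0.21497989]
toe z nan 0
  return _methods._mean(a, axis=axis, dtype=dtype,
  ret = ret.dtype.type(ret / rcount)
```

View pics/s6.png

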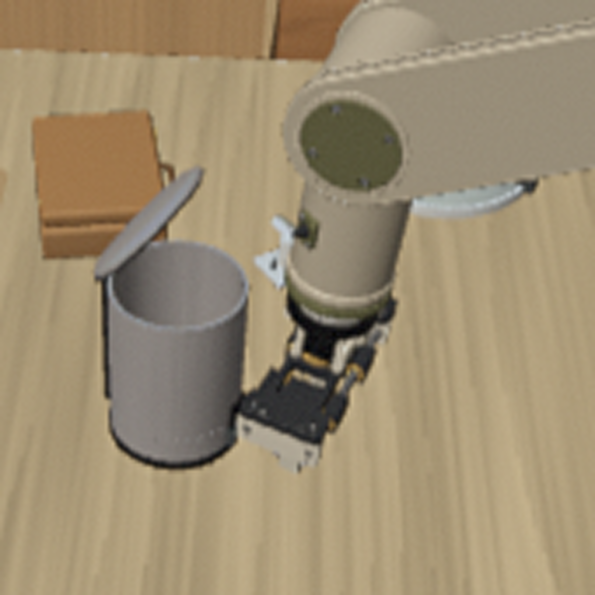

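The lid is partway down, with its edge from (100,270) to (200,175). The held pedal carries it with about 4 N. I'll keep easing it up, with less tilt so the gripper body clears the lid rim.

Call:
move_arm:
  plan:
    - [0,0.03,0,0,0,-0.017,30]
    - [0,0.03,0,0,0,-0.017,30]
    - [0,0.03,0,0,0,-0.017,30]
    - [0,0.03,0,0,0,-0.017,30]
    - [0,0.03,0,-0.01,0,-0.017,30]
    - [0,0.03,0,0,0,-0.017,30]
    - [0,0.03,0,0,0,-0.017,30]
    - [0,0.03,0,0,0,-0.017,30]
    - [0,0.03,0,0,0,-0.017,30]
    - [0,0.03,0,0,0,-0.017,30]

```text
t: 28.7
tool_pos: [0.4933, -0.1217, 0.0301]
orientation: [0.583, 3.035, -0.015]
force: [-2.6, -1.8, 3.5]
opening: 0.0355
gripper_force: 30.0
```

Call:
move_arm:
  plan:
    - [0,0.03,0,0,0,-0.017,30]
    - [0,0.03,0,0,0,-0.017,30]
    - [0,0.03,0,0,0,-0.017,30]
    - [0,0.03,0,0,0,-0.017,30]
    - [0,0.03,0,-0.01,0,-0.017,30]
    - [0,0.03,0,0,0,-0.017,30]
    - [0,0.03,0,0,0,-0.017,30]
    - [0,0.03,0,0,0,-0.017,30]
    - [0,0.03,0,0,0,-0.017,30]
    - [0,0.03,0,0,0,-0.017,30]

```text
t: 29.7
tool_pos: [0.4935, -0.1217, 0.0345]
orientation: [0.589, 3.065, -0.006]
force: [-3.6, -0.7, 3.2]
opening: 0.0355
gripper_force: 30.0
```

```bash
python3 lid.py 2>/dev/null
```

```text
t 29.7 p [ 0.4935 -0.1217  0.0345] F [-3.59 -0.67  3.2 ] op 0.0355 gf 29.98
shift [-0.06  0.03  0.74]
turn [-0.   0.2  0. ] shift after turn [-0.08  0.03  0.74]
lid pts 479 zmax 0.21531237691495994 slope [-2.38195843  0.48468656]
toe z 0.03037906233425854 5
```

Call:
move_arm:
  plan:
    - [0,0.03,0,0,0,-0.015,30]
    - [0,0.03,0,0,0,-0.015,30]
    - [0,0.03,0,0,0,-0.015,30]
    - [0,0.03,0,0,0,-0.015,30]
    - [0,0.03,0,0,0,-0.015,30]
    - [0,0.03,0,0,0,-0.015,30]
    - [0,0.03,0,0,0,-0.015,30]
    - [0,0.03,0,0,0,-0.015,30]
    - [0,0.03,0,0,0,-0.015,30]
    - [0,0.03,0,0,0,-0.015,30]

```text
t: 30.75
tool_pos: [0.4938, -0.1219, 0.0384]
orientation: [-0.591, -3.076, -0.003]
force: [-1.9, -1.8, 4.5]
opening: 0.0358
gripper_force: 30.0
```

Call:
move_arm:
  plan:
    - [0,0.03,0,0,0,-0.014,30]
    - [0,0.03,0,0,0,-0.014,30]
    - [0,0.03,0,0,0,-0.014,30]
    - [0,0.03,0,0,0,-0.014,30]
    - [0,0.03,0,0,0,-0.014,30]
    - [0,0.03,0,0,0,-0.014,30]
    - [0,0,0,0,0,0,30]
    - [0,0,0,0,0,0,30]
    - [0,0,0,0,0,0,30]
    - [0,0,0,0,0,0,30]

```text
t: 31.75
tool_pos: [0.494, -0.122, 0.0405]
orientation: [-0.588, -3.058, -0.008]
force: [3.3, -4.0, 2.8]
opening: 0.0355
gripper_force: 30.0
```

```bash
python3 lid.py 2>/dev/null; python3 -c "
from h import *
save('s7.png',cam('side')['frame'][90:220,220:350],4)
for n in('top','side'):
  P=cloud(cam(n)).reshape(-1,3); x=(P-np.r_[AX,0])@ex; l=(P-np.r_[AX,0])@ey
  m=(abs(l)<.05)&(abs(x)<.052)&(P[:,2]>.15)&(P[:,2]<.25); print(n,m.sum(),np.polyfit(x[m],P[m,2],1))"
```

```text
t 31.75 p [ 0.494  -0.122   0.0405] F [ 3.25 -3.99  2.77] op 0.0355 gf 30.0
shift [-0.08  0.03  0.98]
turn [-0.   -0.27  0.  ] shift after turn [-0.05  0.03  0.98]
lid pts 0 zmax  slope 
toe z 0.040673222456005305 16
top 1434 [-0.00907481  0.17754585]
side 804 [0.0295813  0.17564229]
```

View pics/s7.png

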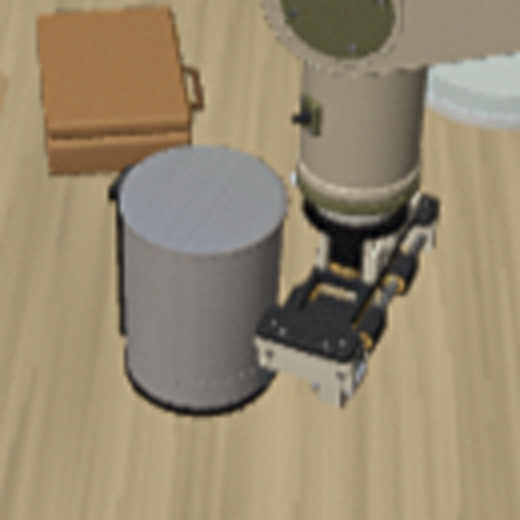

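The lid looks shut at (202,200). I'll raise the pedal another 2 mm, into its free play, to be sure the lid isn't resting on it.

Call:
move_arm:
  plan:
    - [0,0,0,0,0,-0.014,30]
    - [0,0,0,0,0,-0.014,30]
    - [0,0,0,0,0,-0.014,30]
    - [0,0,0,0,0,-0.014,30]
    - [0,0,0,0,0,-0.014,30]
    - [0,0,0,0,0,-0.014,30]
    - [0,0,0,0,0,0,30]
    - [0,0,0,0,0,0,30]
    - [0,0,0,0,0,0,30]
    - [0,0,0,0,0,0,30]

```text
t: 32.95
tool_pos: [0.4939, -0.1219, 0.0419]
orientation: [-0.588, -3.058, -0.008]
force: [6.0, -5.3, -4.9]
opening: 0.0354
gripper_force: 30.0
```

```bash
cat > l2.py <<'E'
from h import *
s=read_state(); print(np.round(s['force'],2),s['tool_pos'])
for n in('top','side'):
  P=cloud(cam(n)).reshape(-1,3); x=(P-np.r_[AX,0])@ex; l=(P-np.r_[AX,0])@ey
  m=(abs(l)<.05)&(abs(x)<.052)&(P[:,2]>.15)&(P[:,2]<.25); print(n,m.sum(),np.polyfit(x[m],P[m,2],1))
E
python3 l2.py; python3 -c "
from h import *
P=np.load('top.npy').reshape(-1,3); x=(P-np.r_[AX,0])@ex; l=(P-np.r_[AX,0])@ey
m=(abs(l)<.05)&(abs(x)<.052)&(P[:,2]>.15)&(P[:,2]<.25); print('orig top',np.polyfit(x[m],P[m,2],1))
P=np.load('side.npy').reshape(-1,3); x=(P-np.r_[AX,0])@ex; l=(P-np.r_[AX,0])@ey
m=(abs(l)<.05)&(abs(x)<.052)&(P[:,2]>.15)&(P[:,2]<.25); print('orig side',np.polyfit(x[m],P[m,2],1))"
```

```text
[ 5.96 -5.33 -4.91] [ 0.49390152 -0.12193261  0.04187352]
top 1437 [-0.01029818  0.17762856]
side 814 [0.03326321 0.17554948]
orig top [0.00273155 0.17744038]
orig side [0.03773929 0.17555379]
```

Call:
move_arm:
  plan:
    - [0,0,0,0,0,-0.014,30]
    - [0,0,0,0,0,-0.014,30]
    - [0,0,0,0,0,-0.014,30]
    - [0,0,0,0,0,0,30]
    - [0,0,0,0,0,0,30]
    - [0,0,0,0,0,0,30]
    - [0,0,0,0,0,0,30]
    - [0,0,0,0,0,0,30]
    - [0,0,0,0,0,0,30]
    - [0,0,0,0,0,0,30]

```text
t: 34.05
tool_pos: [0.4939, -0.1219, 0.0429]
orientation: [-0.588, -3.058, -0.008]
force: [7.1, -5.6, -4.1]
opening: 0.0353
gripper_force: 30.0
```

```bash
python3 l2.py; python3 l2.py
```

```text
[ 7.14 -5.63 -4.1 ] [ 0.49393242 -0.12191471  0.04289739]
top 1436 [-0.01235094  0.17761603]
side 798 [0.04038607 0.17555133]
[ 7.48 -4.73 -3.39] [ 0.49390129 -0.12194046  0.04288234]
top 1430 [-0.00697373  0.17758813]
side 805 [0.03728444 0.17560811]
```

The force stays at about 4 N while the pedal rises, so this is only play friction and the lid is shut. I'll let go and retreat.

Call:
move_arm:
  plan:
    - [0,0,0,0,0,0,37]
    - [0,0,0,0,0,0,42]
    - [0,0,0,0,0,0,50]
    - [0,0,0,0,0,0,58]
    - [0,0,0,0,0,0,60]
    - [0,0,0,0.1,0,-0.3,60]
    - [0,0,0,0.2,0,-0.8,60]
    - [0,0,0,0.3,0,-0.9,60]
    - [0,0,0,0.3,0,-0.9,60]
    - [0,0,0,0.3,0,-0.9,60]

```text
t: 35.25
tool_pos: [0.4679, -0.1115, 0.1407]
orientation: [-0.587, -3.057, -0.009]
force: [0.4, -0.2, -0.4]
opening: 0.06
gripper_force: 0.0
```

Call:
move_arm:
  plan:
    - [0,0,0,0.5,0,-0.8,60]
    - [0,0,0,0.5,0,-0.8,60]
    - [0,0,0,0.5,0,-0.8,60]
    - [0,0,0,0.5,0,-0.4,60]
    - [0,0,0,0,0,0,60]
    - [0,0,0,0,0,0,60]
    - [0,0,0,0,0,0,60]
    - [0,0,0,0,0,0,60]
    - [0,0,0,0,0,0,60]
    - [0,0,0,0,0,0,60]

```text
t: 36.25
tool_pos: [0.4237, -0.0939, 0.2102]
orientation: [-0.587, -3.056, -0.009]
force: [-0.1, -0.2, -0.0]
opening: 0.06
gripper_force: 0.0
```

```bash
python3 l2.py; python3 -c "
from h import *
save('s8.png',cam('side')['frame'],1.5)"
```

```text
[-0.07 -0.24 -0.05] [ 0.42371665 -0.09392452  0.21017237]
top 1636 [0.00290753 0.17730469]
side 810 [0.03787032 0.17559823]
```

View pics/s8.png

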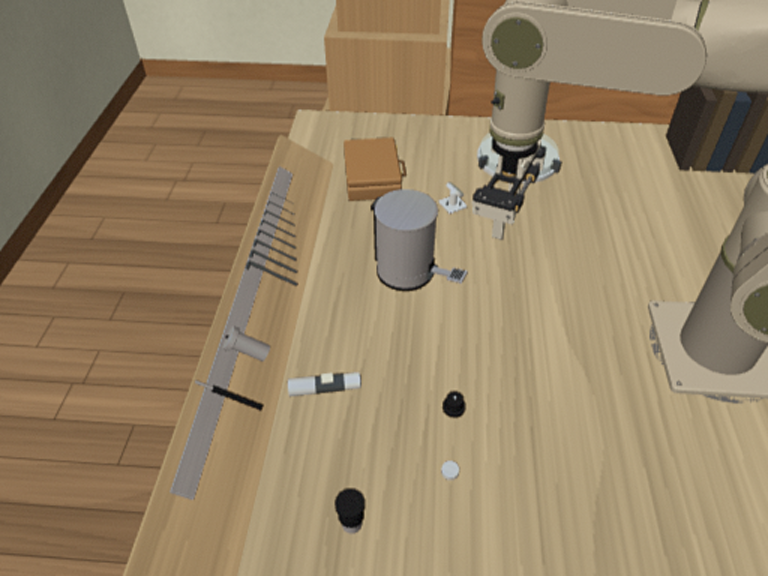

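The lid is shut at (406,210), with the same slope reading as at the start. The pedal is up at (455,274), the bystanders are where they were, and the arm touches nothing.

```bash
python3 -c "
from plant import *
print(close_job())"
```

```text
the job is handed in; nothing more can be done
None
```

The spent cell is in the pedal bin, the lid was eased shut by the pedal, nothing else on the shelf was moved, and the job was handed in at about 36 s of the 72 s allowed; the lid did drop freely from upright to about 0.9 rad as the pedal's play ran out, before the held pedal caught it.

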